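Clamp a filter cassette in a hand-wound screw press

ROBOT

A 6-joint arm with a two-finger parallel gripper is mounted at the origin on the work surface. World frame = base frame: x ahead of the robot, y to its left, z up, the work surface at z = 0. Lengths are in m, angles in rad, forces in N, time in s.
With the tool pointing down it reaches from about 0.25 to 0.775 m from the base axis. Payload 4 kg.
Tool frame: the origin (TCP) lies on the centre line of the jaws, within the pads' length; the fingertips stand 19 mm ahead of it and the grasp point (between the pads) is the TCP; x points along the fingers, z is the direction in which the jaws open and shut, and the axes are right-handed (so a half turn about x gives the same grasp; the last joint's range is limited). The gripper opens to 94 mm and grips with 3 to 60 N. Pads are 16 mm wide; open, the fingers measure 119 mm over their backs; the gripper's body (75 mm by 177 mm) begins 78 mm behind the grasp point.
Start: joints at [1.18, 0.087, 1.371, -0, 1.684, -0.103], TCP at [0.156, 0.527, 0.188] pointing down, gripper open.
Joint ranges: [-3.1, 3.1], [-0.76, 2.03], [0.27, 2.55], [-1.08, 4.22], [0.17, 2.65], [-2.57, 2.57]. Speed limits (rad/s): [2.79, 2.79, 3.14, 3.14, 3.14, 3.14].

INTERFACE

Orientations are given as [roll, pitch, yaw] about the fixed x, y, z axes, in that order (R = Rz(yaw) Ry(pitch) Rx(roll)).
In Python, from bench import robot, snapshot, camera_params gives the robot as it stands.
- The arm moves only by the tool step_arm, never from a script. Its argument "motion" is text: rows parted by semicolons, each of 7 numbers parted by spaces: the opening in per cent of the stroke, from 0 (shut) to 100 (fully open), then the shift along the tool's x, y, z in cm, then the turn, a rotation vector about the tool's x, y, z in rad. A call has 1 to 20 rows; each row shifts and turns the commanded pose from where the row before left it, along the tool's axes as they then stand; what a row does not reach is not made up. A row lasts 1/12 s, in which the tool goes at most 41.7 mm and 7.16 degrees, less where a joint would pass 70% of its speed; a pose out of reach is approached as far as the arm can. A call with a gripper value outside its range is refused whole. The fingers move at their own pace and stop on an object; the grip force is fixed at half the most. Time passes only in rows, so rows that do not move let the fingers close. It gives the time, the measured TCP pose, the force and the opening at its end, in the units of the state.
- robot.get_obs(): the state, without advancing time (a new reading comes with each control period).
- snapshot(name): name is "scene" or "top" or "wrist"; returns the picture (384x512x3 uint8, red, green, blue); there is no depth.
- camera_params(name): a dict with "fx", "fy", "cx", "cy" (pixels), "R" (3x3) and "t" (3): a world point X has camera coordinates R X + t. Camera axes: x right, y down, z forward; pixel columns grow to the right and rows downward; lengths in m; the calibration is good to about 2 mm. A picture is of the moment at which its call begins: read the wrist's pose just before it. camera_params takes no time and is no camera call; for the wrist camera it gives the pose at the moment of the call.
- robot.close_job(): hands the job in, once; it reports no verdict.
The state is a dict: "time": time; "joint_positions": joint angles; "qvel": joint speeds; "joint_torque": joint torques, N m; "tool_pos": TCP position; "ee_rot": TCP orientation; "wrist_force": force on the tool from outside, world axes, zero at the start; "wrist_torque": the same for the moment, N m; "width": finger opening in m.
Only numpy, scipy, OpenCV 4.12 (cv2) and the standard library are available. Lean on these libraries where they do the work, as an engineer would, in place of code of your own. Each camera call takes 0.05 s, during which the arm holds its last target.

TASK

Clamp the filter cassette in the small screw press: fit the loose crank fully home over the square end of the upright press spindle, without ramming it, then wind it clockwise (seen from above) until the press pad bears on the cassette and it is held snug, but not over-tightened. Let go and leave the crank fitted, the cassette clamped and the other things on the bench undisturbed.

Things in the scene. Friction and masses are not known exactly. Their poses are not given: they have to be found in the camera images.
- crank_boss (a point): centre of the crank's grip boss, a 24 x 24 mm square steel block 36 mm tall on top of its hub, sides along the crank's x and y (x along the arm to the knob, z up). Grasp it across y. The loose crank (0.4 kg, balanced about the boss) stands on its hub. The arm plate (30 mm wide, 10 mm thick) starts 18 mm below this centre; a 40 x 40 mm counterweight behind the hub lies no higher than the plate.
- crank_socket (a point): centre of the mouth of the crank's square socket, in the underside of its 30 x 30 mm hub, 58 mm below the boss centre; the socket is 20 x 20 mm and 30 mm deep, its sides along the crank's x and y.
- crank_knob (a point): on the axis of the crank's round black knob, 70 mm from the boss axis along the crank's x, 9 mm above the boss centre, 27 mm above the arm plate. The knob is 26 mm thick, its foot 2 mm above the arm plate, its top 21 mm above this point; it spins freely on its pin, so it can stay held while it goes round.
- spindle_top (a point): centre of the top of the upright press spindle, 193 mm above the bench. From the top down: a round pilot 15 mm across, 9 mm long, coned at its tip; a square 18 x 18 mm, 19 mm tall, of which the top 6 mm taper to 12 mm; a round collar 40 mm across on which the fitted hub rests (28 mm below the top). Axes are the press frame's and do not turn with it: the yaw of the square is not given and varies.
- press: small screw press fixed on the bench, origin under the middle of its 150 x 170 mm base, spindle on its z axis (up); two columns, a cross head 130 to 160 mm up, a sliding platen below it. The spindle stays at its height, turns stiffly (0.4 N m, about 6 N at the knob) and stays where left. Clockwise lowers the rubber pad 20 mm a turn; it meets the cassette after about 1.6 to 2 turns.
- cassette: filter cassette, white plastic with a dark gasket line, 90 x 70 x 22 mm, loose on the press bed; origin at the centre of its underside. Once the sprung pad touches it, clamping rises 16 N per mm (320 N a turn), and the knob needs 0.45 N more for every 10 N. Snug is 40 to 120 N (2 to 5.5 N more at the knob than when winding freely); over 160 N damages it.
- reagent: bystander: amber glass bottle, 44 mm across, 85 mm tall; origin at its underside
- small_jar: bystander: clear jar with a screw lid, 44 mm across, 55 mm tall; origin at its underside
- beaker: bystander: empty glass beaker, 66 mm across, 85 mm tall; origin at its underside
- carton: bystander: white paper carton 75 x 85 x 90 mm; origin at its underside
- tips: bystander: open pipette-tip box with dividers, 85 x 120 x 50 mm; origin at its underside
- wash: bystander: white plastic bottle, 60 mm across, 130 mm tall; origin at its underside
- spanner: bystander: open-ended spanner lying flat; it has no part in this job; origin at its underside

How it is judged:
By the outcome, as a careful person would: the job done as asked, in the order asked, and still so for the second after the job is handed in, with the robot touching nothing.
It also fails if it takes over 72 s, if anything falls off the work surface, if the arm or the gripper's body presses on something with over 40 N, if the wrist force passes 120 N, or if a joint passes its speed limit or range.

## Working session

There is one attempt and no reset: what is moved stays moved. The work goes in short steps, Python scripts to look and compute and a tool call to move; the robot and the scene stay as the last step left them, time stands still between calls to the robot, and variables do not carry over. Pictures are saved under pics/ and viewed, and the job is handed in when it is done.

Besides the shell and the picture viewer there is one more tool, called after "Request:" as name(argument=value, ...) on one line, values as JSON. step_arm: Moves the arm, as the interface text tells. Its arguments: {"type":"object","properties":{"motion":{"type":"string"}},"required":["motion"]}

```bash
ls; mkdir -p pics; python3 - <<'E'
from bench import robot, snapshot, camera_params
import cv2
print(robot.get_obs())
for n in ["scene","top","wrist"]:
    p=camera_params(n); print(n,p)
    im=snapshot(n); cv2.imwrite(f"pics/{n}0.png",im[:,:,::-1])
E
```

```text
pics
{'time': 0.0, 'joint_positions': array([ 1.17990776e+00,  8.79634877e-02,  1.37225846e+00, -5.94200025e-06,
        1.68360704e+00, -1.03089635e-01]), 'qvel': array([-0.0003383 , -0.0006388 ,  0.00065346, -0.00035698, -0.00040283,
       -0.00029757]), 'joint_torque': array([ 2.42950964e-04, -3.40185606e+01, -3.02422643e+01,  7.19471485e-02,
        3.30306182e-02, -1.74588413e-04]), 'tool_pos': array([0.15588609, 0.52682478, 0.18669747]), 'ee_rot': array([ 3.04114381,  1.56855998, -1.95904476]), 'wrist_force': array([ 0.17426876,  0.53723243, -0.14880099]), 'wrist_torque': array([0.02381402, 0.04150389, 0.00044489]), 'width': 0.09398778669694081}
scene {'fx': 472.26056764031216, 'fy': 472.26056764031216, 'cx': 251.651749840099, 'cy': 190.78855991345483, 'R': array([[-0.22176705,  0.97508979,  0.00438988],
       [ 0.71044244,  0.16465805, -0.68422165],
       [-0.66790037, -0.14861906, -0.72926091]]), 't': array([ 0.1122096 , -0.32088681,  1.96135772])}
top {'fx': 463.31163411518486, 'fy': 463.31163411518486, 'cx': 257.81607361305254, 'cy': 188.5785270204006, 'R': array([[-0.01538071, -0.99983101, -0.01006946],
       [-0.99037448,  0.01661915, -0.13741251],
       [ 0.13755664,  0.00785904, -0.99046272]]), 't': array([0.03004089, 0.60148412, 1.62394851])}
wrist {'fx': 332.0961627007087, 'fy': 332.0961627007087, 'cx': 253.00332466079675, 'cy': 188.6317945572634, 'R': array([[ 0.28386057,  0.95886305, -0.00219782],
       [ 0.92997432, -0.27474853,  0.24425603],
       [ 0.23360423, -0.07137857, -0.96970829]]), 't': array([-0.5491735 , -0.02545438,  0.39100217])}
```

View pics/scene0.png

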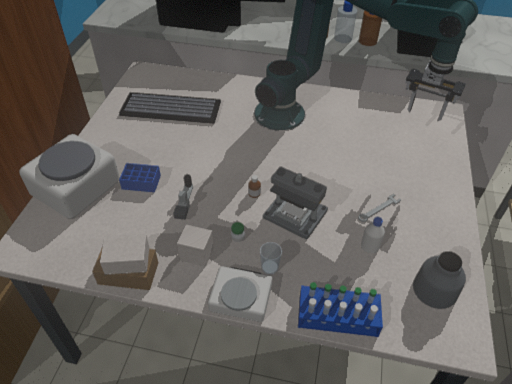

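View pics/top0.png

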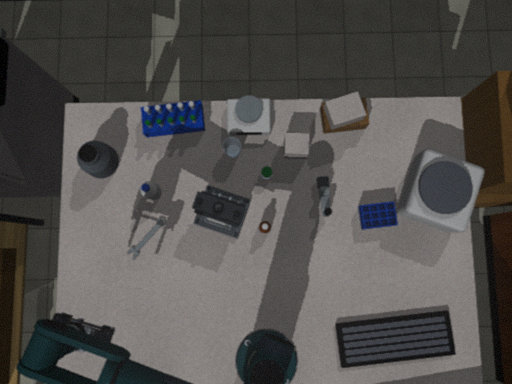

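View pics/wrist0.png

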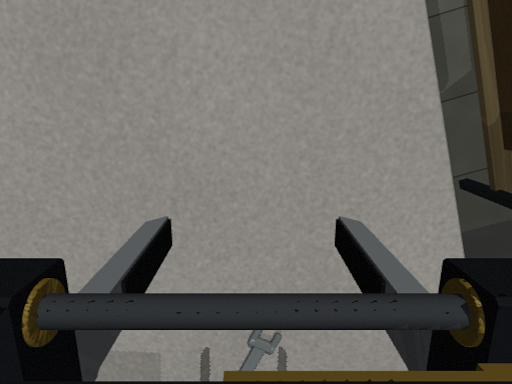

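```bash
python3 - <<'E'
import cv2,numpy as np
a=cv2.imread("pics/top0.png");s=cv2.imread("pics/scene0.png")
g=lambda im,x,y,w,h,k:cv2.resize(im[y:y+h,x:x+w],None,fx=k,fy=k,interpolation=cv2.INTER_CUBIC)
b=np.hstack([g(a,180,165,80,80,5),g(a,290,160,80,80,5)])
c=np.hstack([g(s,255,155,80,80,5),g(s,155,160,80,80,5)])
def eq(x): return cv2.convertScaleAbs(x,alpha=1.8,beta=10)
cv2.imwrite("pics/z_top.png",eq(b));cv2.imwrite("pics/z_scene.png",eq(c))
E
```

```text
(no output)
```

View pics/z_top.png

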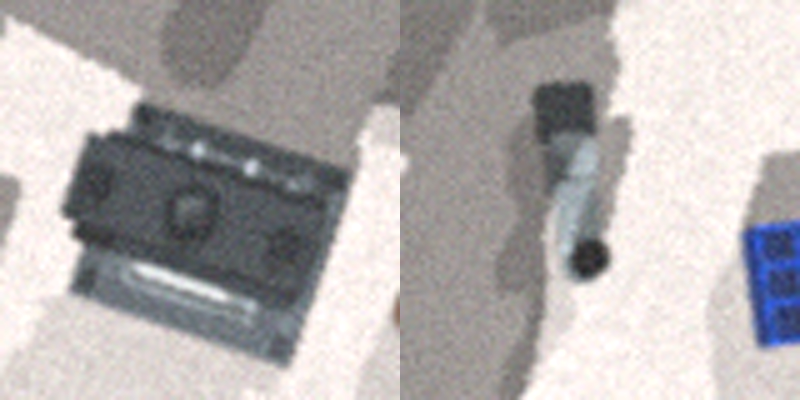

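View pics/z_scene.png

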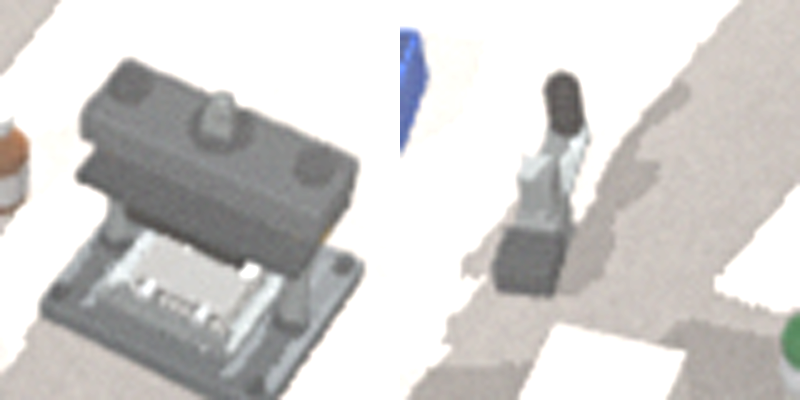

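```bash
cat > h.py <<'E'
from bench import robot, snapshot, camera_params
import cv2,numpy as np
from scipy.spatial.transform import Rotation as Ro
np.set_printoptions(precision=4,suppress=True)
def pose():
    o=robot.get_obs(); return o['tool_pos'],Ro.from_euler('xyz',o['ee_rot']).as_matrix(),o
def ray(p,u,v):
    d=np.array([(u-p['cx'])/p['fx'],(v-p['cy'])/p['fy'],1.]); R=p['R']
    return -R.T@p['t'], R.T@d
def atz(p,u,v,z):
    c,d=ray(p,u,v); return c+d*(z-c[2])/d[2]
def proj(p,X):
    c=p['R']@np.asarray(X,float)+p['t']; return np.array([p['fx']*c[0]/c[2]+p['cx'],p['fy']*c[1]/c[2]+p['cy']])
def tri(obs):
    A=np.zeros((3,3));b=np.zeros(3)
    for p,u,v in obs:
        c,d=ray(p,u,v); d=d/np.linalg.norm(d); M=np.eye(3)-np.outer(d,d); A+=M;b+=M@c
    return np.linalg.solve(A,b)
def yaw(R):  # direction of tool z (jaw axis) in world
    return np.arctan2(R[1,2],R[0,2])
def status():
    t,R,o=pose(); print('t %.2f'%o['time'],'tcp',t,'jaw yaw deg %.2f'%np.degrees(yaw(R)),'toolx',R[:,0],'F',o['wrist_force'],'M',o['wrist_torque'],'w %.4f'%o['width'],'q',o['joint_positions'])
def move(target,jaw=None,n=10):
    """per-row tool deltas to go to target pos with tool straight down and jaw yaw"""
    t,R,o=pose()
    if jaw is None: jaw=yaw(R)
    z=np.array([np.cos(jaw),np.sin(jaw),0]);x=np.array([0,0,-1.]);R1=np.c_[x,np.cross(z,x),z]
    rv=Ro.from_matrix(R.T@R1).as_rotvec()
    print('shift first total cm',(R.T@(np.array(target)-t))*100,'shift in final frame',(R1.T@(np.array(target)-t))*100,'rotvec',rv,'rows>=',np.linalg.norm(np.array(target)-t)/.0417,np.degrees(np.linalg.norm(rv))/7.16)
def snap(n,name):
    p=camera_params(n); im=snapshot(n)[:,:,::-1]; cv2.imwrite(f'pics/{name}.png',im); return p,im
E
python3 - <<'E'
from h import *
T,R,o=pose(); print(R)
w=camera_params('wrist'); c=-w['R'].T@w['t']; print('cam in tool',R.T@(c-T)); print('cam axes in tool',(w['R']@R))
t=camera_params('top');s=camera_params('scene')
print('knob',atz(t,327.6,211.6,.088), 'boss',atz(t,325,190,.076),'spindle',atz(t,217.6,206,.193),tri([(t,217.6,206),(s,299.4,174.6)]))
print('scene knob',atz(s,155+562/5,160+78/5,.088),'boss',atz(s,155+536/5,160+170/5,.076))
E
```

```text
[[-0.0007 -0.9589  0.2838]
 [-0.0015  0.2838  0.9589]
 [-1.      0.0002 -0.0017]]
cam in tool [-0.1973  0.0708  0.0002]
cam axes in tool [[ 0.0003 -0.      1.    ]
 [-0.2445 -0.9697  0.0001]
 [ 0.9697 -0.2445 -0.0003]]
knob [ 0.5109 -0.2205  0.088 ] boss [ 0.5881 -0.2159  0.076 ] spindle [0.5259 0.1508 0.193 ] [0.5263 0.1528 0.1869]
scene knob [0.4548 0.0422 0.088 ] boss [0.5303 0.0406 0.076 ]
```

```bash
python3 - <<'E'
from h import *
move([.526,.152,.26])
E
```

```text
shift first total cm [ -7.2682 -46.1254 -25.4635] shift in final frame [ -7.3016 -46.1268 -25.4514] rotvec [-0.     -0.0017 -0.0002] rows>= 12.754480572054677 0.01330607623553921
```

Request:
step_arm(motion="100 -3 0 0 0 0 0;100 -2.15 -1 -0.6 0 0 0;100 -2.15 -3 -1.7 0 0 0;100 0 -3.5 -1.9 0 0 0;100 0 -3.5 -1.9 0 0 0;100 0 -3.5 -1.9 0 0 0;100 0 -3.5 -1.9 0 0 0;100 0 -3.5 -1.9 0 0 0;100 0 -3.5 -1.9 0 0 0;100 0 -3.5 -1.9 0 0 0;100 0 -3.5 -1.9 0 0 0;100 0 -3.5 -1.9 0 0 0;100 0 -3.5 -1.9 0 0 0;100 0 -3.5 -1.9 0 0 0;100 0 -2.5 -1.5 0 0 0;100 0 -1 -0.7 0 0 0;100 0 -0.1 -0.1 0 0 0;100 0 0 0 0 0 0")

```text
time: 1.65
tool_pos: [0.5254, 0.1521, 0.2604]
ee_rot: [1.441, 1.569, 2.723]
wrist_force: [0.2, -0.1, 0.6]
width: 0.0935
```

```bash
python3 - <<'E'
from h import *
status(); p,im=snap('wrist','w1'); print(proj(p,[.526,.152,.193]))
E
```

```text
t 1.65 tcp [0.5254 0.1521 0.2604] jaw yaw deg 73.47 toolx [-0.0015  0.0007 -1.    ] F [ 0.2261 -0.0705  0.578 ] M [-0.0384  0.0375  0.0306] w 0.0935 q [ 0.1776  0.0791  1.237   0.0009  1.8268 -1.1045]
[252.9321 194.2146]
```

View pics/w1.png

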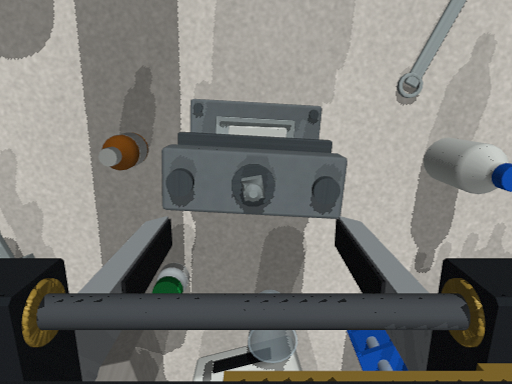

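```bash
python3 - <<'E'
from h import *
im=cv2.imread('pics/w1.png'); c=im[160:215,222:282]
c=cv2.resize(c,None,fx=10,fy=10,interpolation=cv2.INTER_CUBIC); cv2.imwrite('pics/w1z.png',cv2.convertScaleAbs(c,alpha=1.3))
E
```

```text
(no output)
```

View pics/w1z.png

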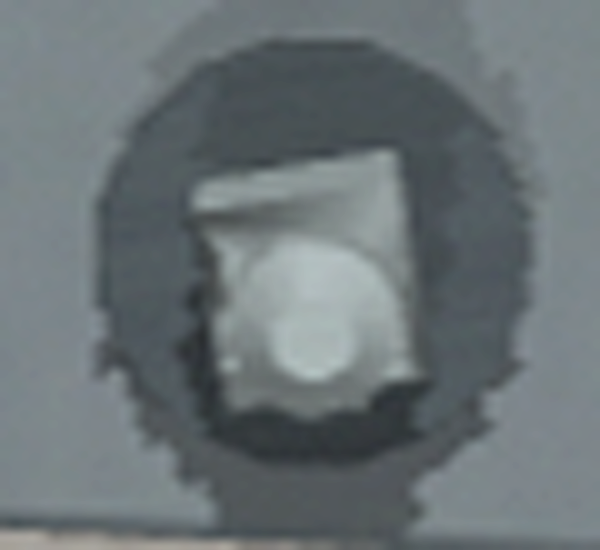

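```bash
cat >> h.py <<'E'
def sqoverlay(im,p,c,yawdeg,x0,y0,w,h,k):
    z=cv2.convertScaleAbs(cv2.resize(im[y0:y0+h,x0:x0+w],None,fx=k,fy=k,interpolation=cv2.INTER_CUBIC),alpha=1.3)
    def P(X): return tuple(np.round((proj(p,X)+.5-[x0,y0])*k).astype(int))
    for s,zz,col in [(9,.165,(0,0,255)),(9,.178,(0,255,0)),(6,.184,(255,0,0))]:
        q=[P([c[0]+s*1e-3*np.sqrt(2)*np.cos(np.radians(yawdeg+45+90*i)),c[1]+s*1e-3*np.sqrt(2)*np.sin(np.radians(yawdeg+45+90*i)),zz]) for i in range(4)]
        for i in range(4): cv2.line(z,q[i],q[(i+1)%4],col,1)
    for r,zz in [(20,.165),(7.5,.184)]:
        q=[P([c[0]+r*1e-3*np.cos(a),c[1]+r*1e-3*np.sin(a),zz]) for a in np.linspace(0,6.28,40)]
        cv2.polylines(z,[np.array(q,np.int32)],True,(0,255,255),1)
    cv2.putText(z,str(yawdeg),(5,20),0,.6,(0,0,255),2)
    return z
E
cat > a.py <<'E'
from h import *
# same pose as w1 (wrist still there)
p=camera_params('wrist'); im=cv2.imread('pics/w1.png')
tiles=[sqoverlay(im,p,[.526,.152],y,232,170,42,38,6) for y in (-6,-2,2,6,10,14)]
cv2.imwrite('pics/ov1.png',np.vstack([np.hstack(tiles[:3]),np.hstack(tiles[3:])]))
E
python3 a.py
```

```text
(no output)
```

View pics/ov1.png

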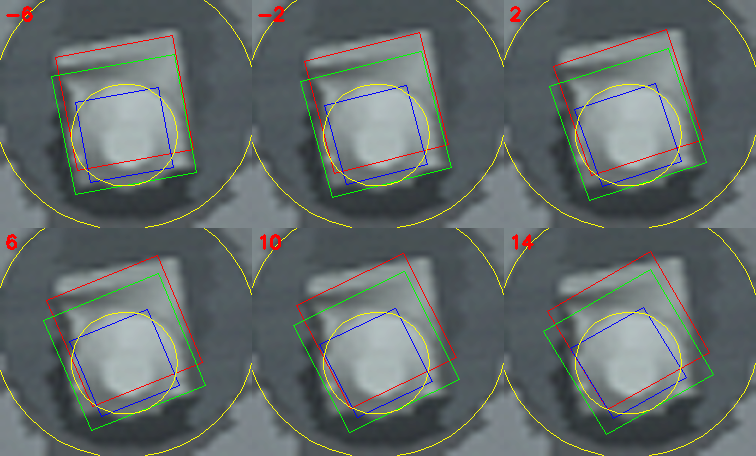

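```bash
sed -i 's/^tiles.*/tiles=[sqoverlay(im,p,c,y,232,170,42,38,6) for c in ([.5263,.1528],[.527,.153]) for y in (-10,-7,-4)]/; s/ov1/ov2/' a.py; python3 a.py
```

```text
(no output)
```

View pics/ov2.png

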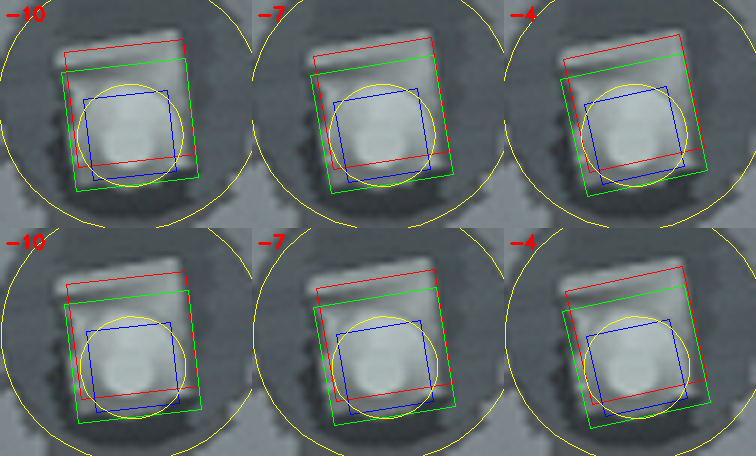

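```bash
python3 - <<'E'
from h import *
move([.575,-.218,.22],np.radians(93))
E
```

```text
shift first total cm [  4.0508 -15.2976 -34.16  ] shift in final frame [  4.0869  -3.0484 -37.3006] rotvec [-0.3394  0.0008 -0.0009] rows>= 9.02817580987128 2.7161777954527513
```

Request:
step_arm(motion="100 0 -0.7 -1.6 0 0 0;100 0 -1.5 -3.4 0 0 0;100 0 -1.6 -3.6 0 0 0;100 0 -1.6 -3.6 0 0 0;100 0 -1.6 -3.6 0 0 0;100 0 -1.6 -3.6 0 0 0;100 0 -1.6 -3.6 0 0 0;100 0 -1.6 -3.6 0 0 0;100 0.5 -1.6 -3.6 0 0 0;100 1 -0.9 -2 0 0 0;100 1 0 -1 -0.11 0 0;100 1 0 -0.5 -0.11 0 0;100 0.6 0 -0.1 -0.12 0 0;100 0 0 0 0 0 0;100 0 0 0 0 0 0")

```text
time: 2.95
tool_pos: [0.5678, -0.2109, 0.2201]
ee_rot: [0.084, 1.57, 1.707]
wrist_force: [-0.0, 0.2, 1.3]
width: 0.0942
```

```bash
python3 - <<'E'
from h import *
status(); p,im=snap('wrist','w2'); np.save('p2.npy',p,allow_pickle=True)
E
```

```text
t 2.95 tcp [ 0.5678 -0.2109  0.2201] jaw yaw deg 92.95 toolx [-0.0001  0.0007 -1.    ] F [-0.0469  0.2475  1.3038] M [ 0.0738 -0.0024  0.0069] w 0.0942 q [-0.4496  0.2093  1.1695  0.0006  1.7632 -2.0718]
```

View pics/w2.png

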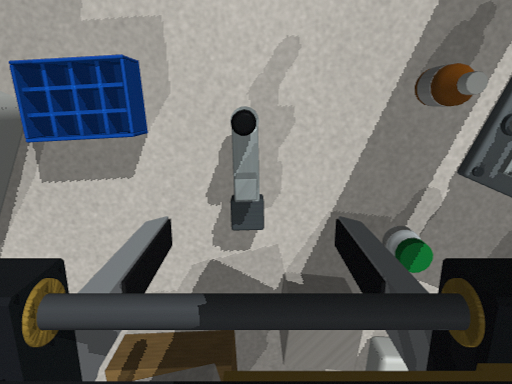

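```bash
cat >> h.py <<'E'
def crank_pts(c,yawdeg,z0):
    """c = boss axis xy, z0 = bottom of hub"""
    a=np.radians(yawdeg);X=np.array([np.cos(a),np.sin(a)]);Y=np.array([-X[1],X[0]]);c=np.array(c)
    sq=lambda h,z:[np.r_[c+X*sx*h+Y*sy*h,z] for sx,sy in((1,1),(1,-1),(-1,-1),(-1,1))]
    k=c+.07*X
    circ=lambda r,z:[np.r_[k+r*np.array([np.cos(t),np.sin(t)]),z] for t in np.linspace(0,6.28,40)]
    return [(sq(.012,z0+.076),(0,0,255)),(sq(.012,z0+.04),(0,255,0)),(circ(.013,z0+.088),(0,255,255)),([np.r_[c-Y*.015,z0+.04],np.r_[c+X*.07-Y*.015,z0+.04]],(255,0,0)),([np.r_[c+Y*.015,z0+.04],np.r_[c+X*.07+Y*.015,z0+.04]],(255,0,0))]
def crov(im,p,c,y,z0,x0,y0,w,h,k,name):
    z=cv2.convertScaleAbs(cv2.resize(im[y0:y0+h,x0:x0+w],None,fx=k,fy=k,interpolation=cv2.INTER_CUBIC),alpha=1.2)
    o=z.copy()
    for pts,col in crank_pts(c,y,z0):
        q=np.array([(proj(p,P)+.5-[x0,y0])*k for P in pts]).round().astype(np.int32)
        cv2.polylines(o,[q],True,col,1)
    cv2.imwrite(name,np.hstack([z,o]))
E
python3 - <<'E'
from h import *
p=np.load('p2.npy',allow_pickle=True).item(); im=cv2.imread('pics/w2.png')
b=atz(p,246.5,186.5,.076);k=atz(p,243.7,122,.088);print(b,k,np.degrees(np.arctan2(*(k-b)[1::-1])),np.linalg.norm((k-b)[:2]))
crov(im,p,b[:2],np.degrees(np.arctan2(*(k-b)[1::-1])),0,215,95,65,145,4,'pics/ov3.png')
E
```

```text
[ 0.581  -0.2169  0.076 ] [ 0.5136 -0.2225  0.088 ] -175.2018784015286 0.0676292240224255
```

View pics/ov3.png

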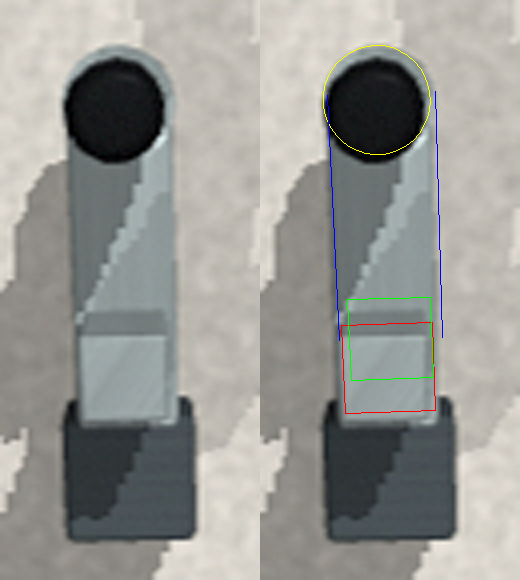

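```bash
python3 - <<'E'
from h import *
p=np.load('p2.npy',allow_pickle=True).item(); im=cv2.imread('pics/w2.png')
b=atz(p,245.5,189.0,.076);k=atz(p,243.3,122,.088);print(b,k,np.degrees(np.arctan2(*(k-b)[1::-1])),np.linalg.norm((k-b)[:2]))
crov(im,p,b[:2],np.degrees(np.arctan2(*(k-b)[1::-1])),0,215,95,65,145,4,'pics/ov4.png')
E
```

```text
[ 0.5838 -0.2178  0.076 ] [ 0.5137 -0.2229  0.088 ] -175.83044928759057 0.07033907893258341
```

View pics/ov4.png

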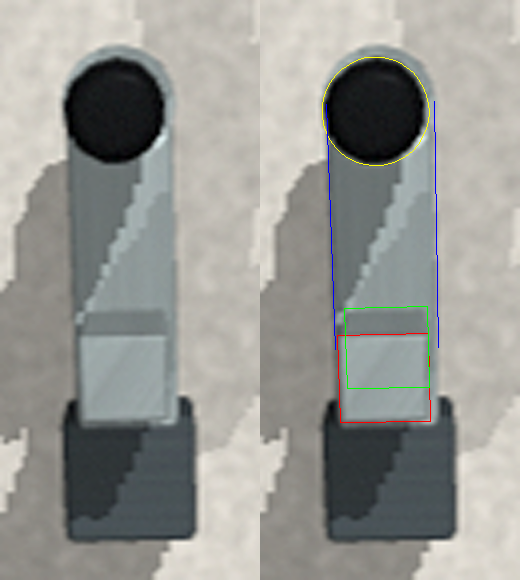

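```bash
python3 - <<'E'
from h import *
move([.5838,-.2178,.065],np.radians(93.5))
E
```

```text
shift first total cm [15.5751 -1.5202 -0.7434] shift in final frame [15.5734 -1.5298 -0.7584] rotvec [-0.0095 -0.      0.0011] rows>= 3.7570173071577586 0.07628233622934266
```

Request:
step_arm(motion="100 1 -0.7 -0.4 -0.01 0 0;100 2.5 -0.6 -0.35 0 0 0;100 3 -0.22 0 0 0 0;100 3 0 0 0 0 0;100 3 0 0 0 0 0;100 2 0 0 0 0 0;100 1 0 0 0 0 0;100 0 0 0 0 0 0;100 0 0 0 0 0 0")

```text
time: 3.75
tool_pos: [0.5839, -0.2193, 0.0653]
ee_rot: [-1.878, 1.57, -0.245]
wrist_force: [-0.2, -0.0, 0.6]
width: 0.0939
```

```bash
python3 - <<'E'
from h import *
status(); p,im=snap('wrist','w3'); crov(im,p,[.5838,-.2178],-176.5,0,180,60,140,180,2.8,'pics/w3z.png')
E
```

```text
t 3.75 tcp [ 0.5839 -0.2193  0.0653] jaw yaw deg 93.57 toolx [ 0.0005 -0.0001 -1.    ] F [-0.2327 -0.0201  0.6418] M [0.0427 0.006  0.0091] w 0.0939 q [-0.4502  0.3008  1.3656  0.0001  1.4747 -2.0833]
```

View pics/w3z.png

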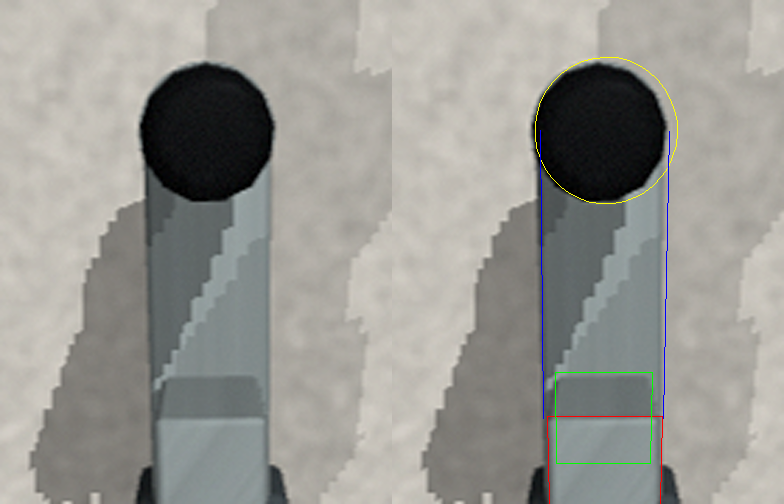

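Request:
step_arm(motion="100 0 0 0.15 0 0 0;0 0 0 0 0 0 0;0 0 0 0 0 0 0;0 0 0 0 0 0 0;0 0 0 0 0 0 0;0 0 0 0 0 0 0;0 0 0 0 0 0 0;0 0 0 0 0 0 0;0 0 0 0 0 0 0;0 0 0 0 0 0 0;0 0 0 0 0 0 0")

```text
time: 4.72
tool_pos: [0.5832, -0.2179, 0.0648]
ee_rot: [0.497, 1.571, 2.13]
wrist_force: [-0.4, 0.3, 0.5]
width: 0.0306
```

```bash
python3 - <<'E'
from h import *
status(); p,im=snap('wrist','w4')
move([.526,.1525,.30],np.radians(83))
E
```

```text
t 4.72 tcp [ 0.5832 -0.2179  0.0648] jaw yaw deg 93.56 toolx [-0.0001  0.0001 -1.    ] F [-0.3918  0.2939  0.474 ] M [0.0264 0.0307 0.0365] w 0.0306 q [-0.4487  0.2992  1.3686  0.0001  1.4739 -2.0817]
shift first total cm [-23.515    3.4065  37.3284] shift in final frame [-23.5188  10.1934  36.0685] rotvec [ 0.1844  0.0001 -0.    ] rows>= 10.611266826927213 1.4758641102794376
```

View pics/w4.png

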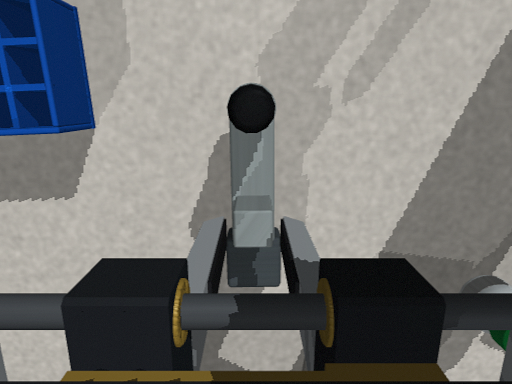

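Request:
step_arm(motion="0 0 0 0 0 0 0;0 0 0 0 0 0 0;0 0 0 0 0 0 0;0 -0.4 0 0 0 0 0;0 -1 0 0 0 0 0;0 -2 0 0 0 0 0;0 -2.5 0 0 0 0 0;0 -2.5 0 0 0 0 0;0 -2.5 0 0 0 0 0;0 -2.5 0 0 0 0 0;0 -2.5 0 0 0 0 0;0 -2.5 0 0 0 0 0;0 -2 0 0 0 0 0;0 -1.5 0 0 0 0 0;0 -0.6 0 0 0 0 0;0 0 0 0 0 0 0")

```text
time: 6.1
tool_pos: [0.5839, -0.2183, 0.293]
ee_rot: [-2.072, 1.566, -0.439]
wrist_force: [-0.6, 0.2, -0.0]
width: 0.0005
```

```bash
python3 - <<'E'
from h import *
status(); p,im=snap('wrist','w5')
move([.526,.1525,.285],np.radians(83))
E
```

```text
t 6.10 tcp [ 0.5839 -0.2183  0.293 ] jaw yaw deg 93.56 toolx [ 0.0047 -0.0022 -1.    ] F [-0.5987  0.2381 -0.0182] M [0.0237 0.0633 0.0022] w 0.0005 q [-0.4487  0.2577  0.9677  0.0001  1.9109 -2.0817]
shift first total cm [ 0.5525  3.4308 37.3411] shift in final frame [ 0.5931 10.218  36.0787] rotvec [ 0.1844 -0.0008  0.0019] rows>= 8.993393163910193 1.475657145184355
```

View pics/w5.png

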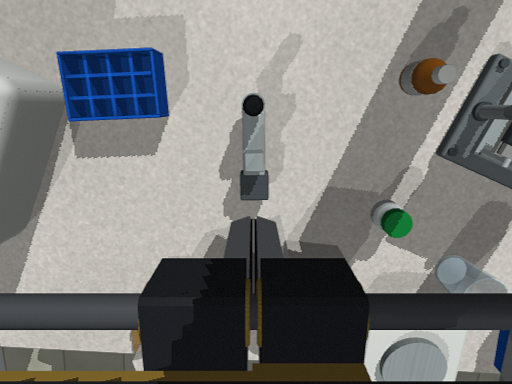

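```bash
python3 - <<'E'
from h import *
p=camera_params('wrist'); im=cv2.imread('pics/w5.png')
crov(im,p,[.5838,-.2178],-176.2,0,220,85,70,130,4,'pics/w5z.png')
t,tim=snap('top','t5'); s,sim=snap('scene','s5')
z=cv2.resize(tim[150:250,170:370],None,fx=4,fy=4,interpolation=cv2.INTER_CUBIC)
cv2.imwrite('pics/t5z.png',cv2.convertScaleAbs(z,alpha=1.8))
z=cv2.resize(sim[150:280,150:340],None,fx=4,fy=4,interpolation=cv2.INTER_CUBIC)
cv2.imwrite('pics/s5z.png',z)
E
```

```text
(no output)
```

View pics/w5z.png

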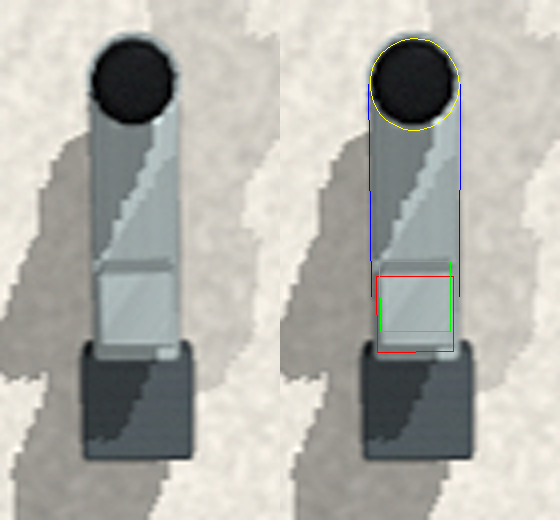

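View pics/s5z.png

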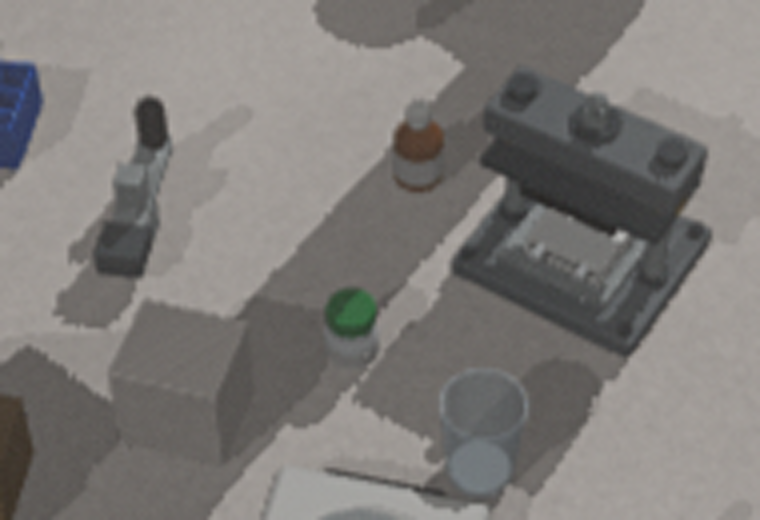

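Request:
step_arm(motion="45 1 0 0 0 0 0;45 2 0 0 0 0 0;45 2 0 0 0 0 0;45 3 0 0 0 0 0;45 3 0 0 0 0 0;45 3 0 0 0 0 0;45 3 0 0 0 0 0;45 2.5 0 0 0 0 0;45 2 0 0 0 0 0;45 1.1 0.1 0 0 0 0;0 0 0 0 0 0 0;0 0 0 0 0 0 0;0 0 0 0 0 0 0;0 0 0 0 0 0 0;0 0 0 0 0 0 0;0 0 0 0 0 0 0;0 0 0 0 0 0 0;0 0 0 0 0 0 0")

```text
time: 7.75
tool_pos: [0.5825, -0.2181, 0.0644]
ee_rot: [-2.015, 1.57, -0.382]
wrist_force: [-0.9, 0.4, -0.5]
width: 0.0002
```

```bash
python3 - <<'E'
from h import *
status(); p,im=snap('wrist','w6');status()
E
```

```text
t 7.75 tcp [ 0.5825 -0.2181  0.0644] jaw yaw deg 93.56 toolx [ 0.0008 -0.0003 -1.    ] F [-0.9194  0.4132 -0.4726] M [ 0.0421 -0.0193  0.0329] w 0.0002 q [-0.4494  0.2974  1.3718  0.0001  1.4716 -2.0825]
t 7.80 tcp [ 0.5824 -0.218   0.0642] jaw yaw deg 93.57 toolx [ 0.0005 -0.0001 -1.    ] F [ 0.4477  0.5011 -0.7457] M [ 0.0695 -0.0413  0.0104] w 0.0002 q [-0.4494  0.2975  1.3719  0.0001  1.4716 -2.0825]
```

View pics/w6.png

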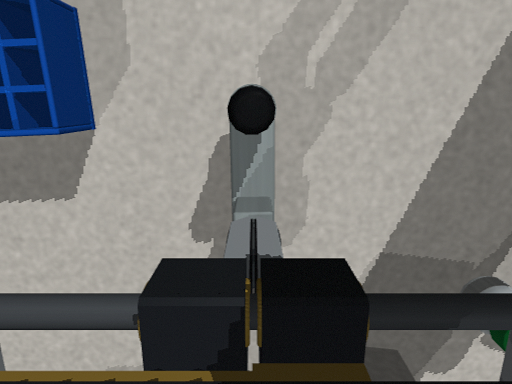

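```bash
python3 - <<'E'
from h import *
T,R,o=pose()
p,im=snap('scene','s6')
im=im.copy()
P=lambda d:(proj(p,T+R@np.array(d)))
for d in ([.019,0,0],[0,0,0],[-.024,0,0],[-.078,0,0]): print(d,P(d))
x0,y0,w,h=120,110,130,110;k=6
z=cv2.resize(im[y0:y0+h,x0:x0+w],None,fx=k,fy=k,interpolation=cv2.INTER_CUBIC)
for d,c in (([.019,0,0],(0,0,255)),([0,0,0],(0,255,0)),([-.024,0,0],(255,0,0)),([-.078,0,0],(0,255,255))):
    q=((P(d)+.5-[x0,y0])*k).astype(int); cv2.circle(z,tuple(q),4,c,-1)
cv2.imwrite('pics/s6z.png',z)
E
```

```text
[0.019, 0, 0] [182.7424 198.6147]
[0, 0, 0] [182.1566 194.7417]
[-0.024, 0, 0] [181.4016 189.7499]
[-0.078, 0, 0] [179.6384 178.093 ]
```

View pics/s6z.png

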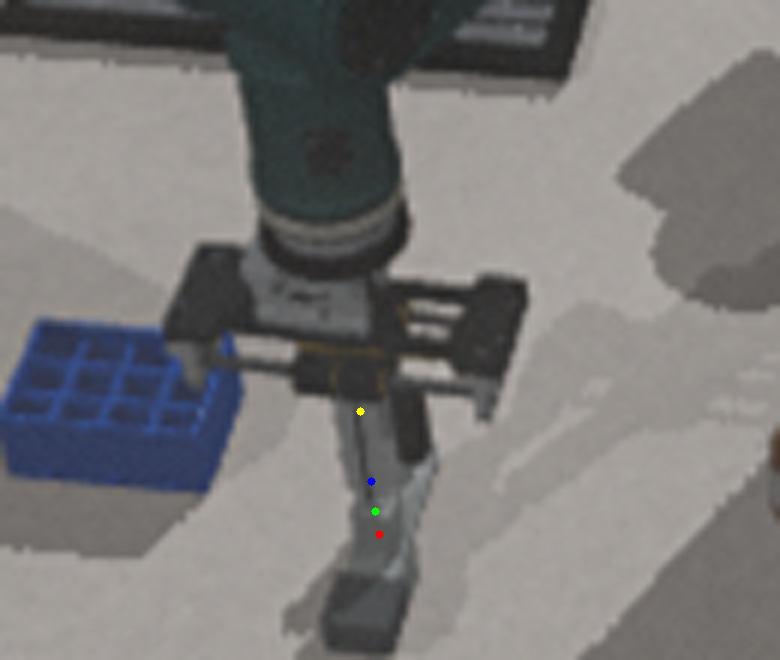

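Request:
step_arm(motion="50 -0.2 0 0 0 0 0;50 0 0 0 0 0 0;50 0 0 0 0 0 0;50 0 0 0 0 0 0;50 0 0 0 0 0 0;50 0 0 0 0 0 0;50 0.4 0 0 0 0 0;50 0.6 0 0 0 0 0;50 0.6 0 0 0 0 0;50 0.6 0 0 0 0 0;50 0.5 0 0 0 0 0;50 0.3 0 0 0 0 0;50 0 0 0 0 0 0")

```text
time: 8.93
tool_pos: [0.5815, -0.2176, 0.0344]
ee_rot: [1.003, 1.568, 2.636]
wrist_force: [0.5, -0.1, 0.1]
width: 0.047
```

```bash
python3 - <<'E'
from h import *
status(); p,im=snap('wrist','w7');T,R,o=pose()
for d in ([.019,0,.0235],[0,0,.0235],[-.024,.008,.0235]): print(proj(p,T+R@np.array(d)))
p,im=snap('scene','s7')
z=cv2.resize(im[110:220,120:250],None,fx=6,fy=6,interpolation=cv2.INTER_CUBIC);cv2.imwrite('pics/s7z.png',z)
E
```

```text
t 8.93 tcp [ 0.5815 -0.2176  0.0344] jaw yaw deg 93.56 toolx [-0.0021  0.0012 -1.    ] F [ 0.5342 -0.0717  0.1345] M [0.0455 0.0009 0.0074] w 0.0470 q [-0.4495  0.3189  1.4063  0.0001  1.4188 -2.0824]
[286.9683 212.5018]
[289.9877 222.0005]
[295.1058 223.1246]
```

View pics/w7.png

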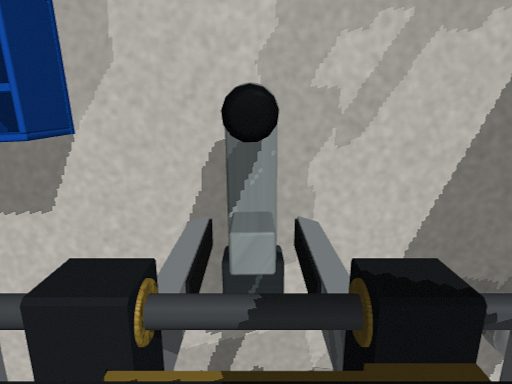

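View pics/s7z.png

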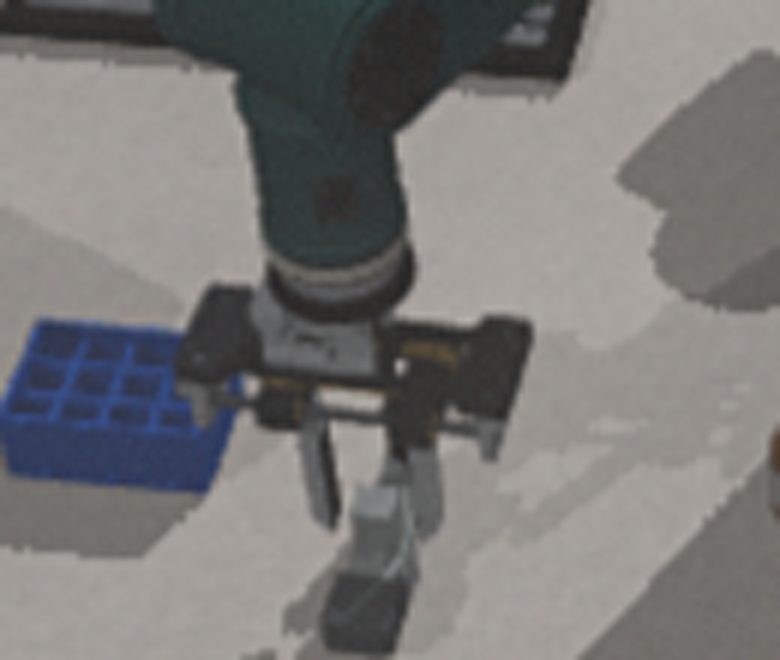

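```bash
python3 - <<'E'
from h import *
T,R,o=pose()
p=camera_params('scene')
u,v=174.7,197.5
for d in (.019,0,-.01,-.02,-.03):
    print(d,[proj(p,T+R@np.array([d,0,s])) for s in (-.0265,.0265)])
E
```

```text
0.019 [array([176.0172, 203.2896]), array([191.2856, 205.2242])]
0 [array([175.3782, 199.518 ]), array([190.7784, 201.456 ])]
-0.01 [array([175.0373, 197.5063]), array([190.508 , 199.4461])]
-0.02 [array([174.6933, 195.4759]), array([190.2349, 197.4174])]
-0.03 [array([174.346 , 193.4265]), array([189.9593, 195.3696])]
```

Request:
step_arm(motion="0 0 0 0 0 0 0;0 0 0 0 0 0 0;0 0 0 0 0 0 0;0 0 0 0 0 0 0;0 0 0 0 0 0 0;0 0 0 0 0 0 0;0 0 0 0 0 0 0;0 0 0 0 0 0 0")

```text
time: 9.7
tool_pos: [0.5824, -0.2181, 0.0362]
ee_rot: [-1.936, 1.57, -0.303]
wrist_force: [-0.3, -0.4, 1.1]
width: 0.0237
```

```bash
python3 - <<'E'
from h import *
status(); p,im=snap('wrist','w8')
E
```

```text
t 9.70 tcp [ 0.5824 -0.2181  0.0362] jaw yaw deg 93.56 toolx [ 0.0006 -0.0002 -1.    ] F [-0.3259 -0.3641  1.0959] M [0.0775 0.0433 0.0168] w 0.0237 q [-0.4495  0.3174  1.4043  0.0001  1.4192 -2.0825]
```

View pics/w8.png

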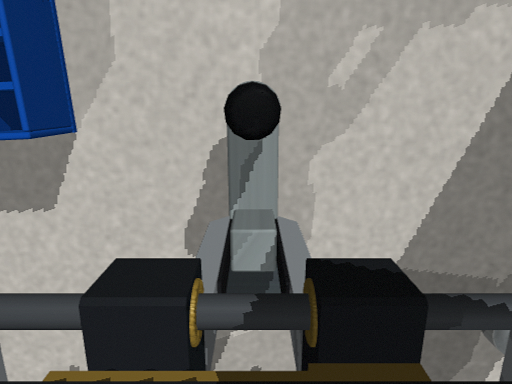

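Request:
step_arm(motion="0 -0.3 0 0 0 0 0;0 -0.6 0 0 0 0 0;0 -1 0 0 0 0 0;0 -1 0 0 0 0 0;0 0 0 0 0 0 0;0 0 0 0 0 0 0;0 0 0 0 0 0 0")

```text
time: 10.33
tool_pos: [0.5822, -0.218, 0.065]
ee_rot: [-1.611, 1.571, 0.022]
wrist_force: [-0.9, 0.1, -4.5]
width: 0.0236
```

```bash
python3 - <<'E'
from h import *
status(); p,im=snap('wrist','w9')
move([.526,.1525,.25],np.radians(83))
E
```

```text
t 10.33 tcp [ 0.5822 -0.218   0.065 ] jaw yaw deg 93.56 toolx [ 0.0002  0.     -1.    ] F [-0.8889  0.0623 -4.4911] M [ 0.0134  0.0789 -0.0246] w 0.0236 q [-0.4495  0.2969  1.371   0.0001  1.4735 -2.0825]
shift first total cm [-18.5297   3.2923  37.3197] shift in final frame [-18.5471  10.0664  36.0781] rotvec [ 0.1844  0.0004 -0.0006] rows>= 10.023155760237602 1.4753209768877427
```

View pics/w9.png

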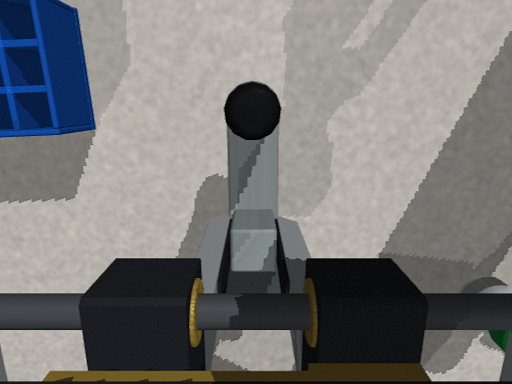

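```bash
python3 - <<'E'
from h import *
p=camera_params('wrist'); im=cv2.imread('pics/w9.png')
crov(im,p,[.5832,-.2181],-176.4,.0288,200,70,110,220,2.6,'pics/w9z.png')
E
```

```text
(no output)
```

View pics/w9z.png

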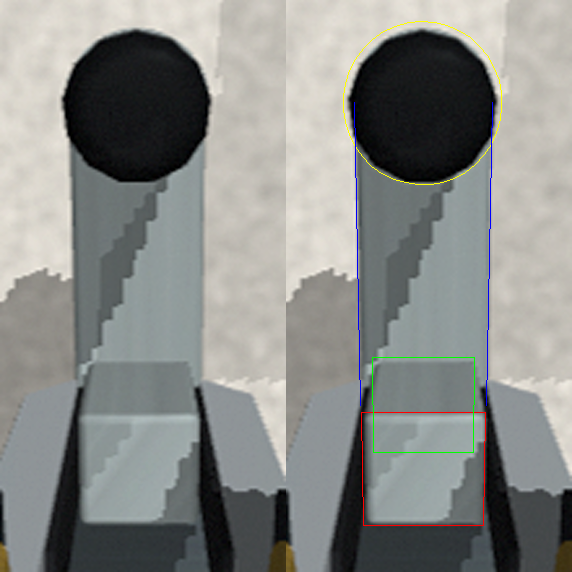

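Request:
step_arm(motion="0 -1.5 0 0 0 0 0;0 -3 0 0 0 0 0;0 -3.5 0 0 0 0 0;0 -3.5 0 0 0 0 0;0 -3.5 0.1 1 0 0 0;0 -2.5 0.2 2 0 0 0;0 -1 0.3 3 0 0 0;0 0 0.3 3.5 0 0 0;0 0 0.3 3.5 0 0 0;0 0 0.3 3.5 0 0 0;0 0 0.3 3.5 0 0 0;0 0 0.3 3.5 0 0 0;0 0 0.3 3.5 0 0 0;0 0 0.3 3.5 0 0 0;0 0 0.3 3 0 0 0;0 0 0.2 2 0.04 0 0;0 0 0.1 1.3 0.06 0 0;0 0 0 0.5 0.06 0 0;0 0 0 0 0.025 0 0;0 0 0 0 0 0 0")

```text
time: 12.05
tool_pos: [0.5266, 0.1529, 0.2491]
ee_rot: [1.861, 1.569, -2.974]
wrist_force: [0.6, -0.2, -4.3]
width: 0.0239
```

```bash
python3 - <<'E'
from h import *
status(); p,im=snap('wrist','w10')
move([.5248,.1525,.25],np.radians(83))
E
```

```text
t 12.05 tcp [0.5266 0.1529 0.2491] jaw yaw deg 83.01 toolx [-0.0014 -0.0002 -1.    ] F [ 0.5821 -0.214  -4.3067] M [-0.0008  0.0146  0.0117] w 0.0239 q [ 0.1791  0.0812  1.257   0.      1.8049 -1.2697]
shift first total cm [-0.076   0.1944 -0.022 ] shift in final frame [-0.0762  0.1943 -0.0221] rotvec [ 0.0005 -0.0004 -0.0011] rows>= 0.05033396661360802 0.010515014603293177
```

View pics/w10.png

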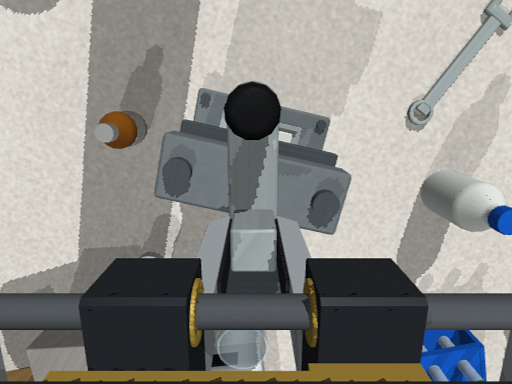

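Request:
step_arm(motion="0 0.3 0.1 0 0 0 0;0 0.5 0.09 -0.02 0 0 0;0 0.5 0 0 0 0 0;0 0.3 0 0 0 0 0;0 0 0 0 0 0 0")

```text
time: 12.52
tool_pos: [0.5246, 0.152, 0.2323]
ee_rot: [1.831, 1.568, -3.004]
wrist_force: [0.7, 0.9, -4.6]
width: 0.0238
```

```bash
python3 - <<'E'
from h import *
status(); p,im=snap('scene','s10')
x0,y0=255,130
z=cv2.resize(im[y0:y0+100,x0:x0+100],None,fx=7,fy=7,interpolation=cv2.INTER_CUBIC)
for P in ([.5258,.1524,.193],[.5258,.1524,.165]):
    q=((proj(p,P)+.5-[x0,y0])*7).astype(int);cv2.circle(z,tuple(q),3,(0,0,255),-1)
cv2.imwrite('pics/s10z.png',cv2.convertScaleAbs(z,alpha=1.3))
E
```

```text
t 12.52 tcp [0.5246 0.152  0.2323] jaw yaw deg 82.95 toolx [-0.0026 -0.0004 -1.    ] F [ 0.6509  0.8803 -4.6103] M [0.0458 0.0332 0.0704] w 0.0238 q [ 0.1781  0.0765  1.295   0.0001  1.7727 -1.2696]
```

View pics/s10z.png

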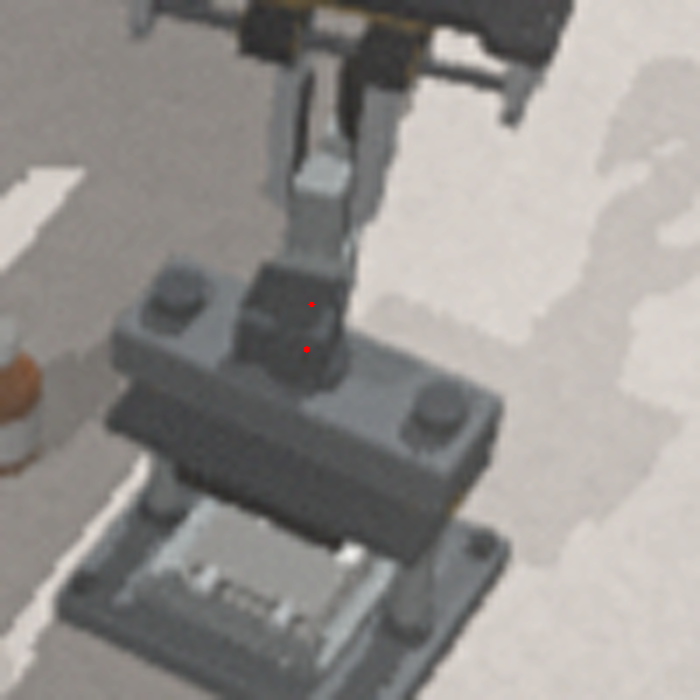

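Request:
step_arm(motion="0 0.15 0 0 0 0 0;0 0.2 0 0 0 0 0;0 0.2 0 0 0 0 0;0 0.2 0 0 0 0 0;0 0.15 0 0 0 0 0;0 0 0 0 0 0 0")

```text
time: 13.07
tool_pos: [0.525, 0.1523, 0.2243]
ee_rot: [1.782, 1.57, -3.053]
wrist_force: [0.2, 0.1, -4.2]
width: 0.024
```

```bash
python3 -c "
from h import *
status()"
```

```text
t 13.07 tcp [0.525  0.1523 0.2243] jaw yaw deg 82.97 toolx [-0.0009 -0.0001 -1.    ] F [ 0.1966  0.1393 -4.2233] M [-0.0101  0.0094  0.0437] w 0.0240 q [ 0.1786  0.0763  1.3108  0.0001  1.7553 -1.2695]
```

Request:
step_arm(motion="0 0.15 0 0 0 0 0;0 0.15 0 0 0 0 0;0 0.15 0 0 0 0 0;0 0.15 0 0 0 0 0;0 0 0 0 0 0 0")

```text
time: 13.48
tool_pos: [0.525, 0.1523, 0.2184]
ee_rot: [1.709, 1.57, -3.126]
wrist_force: [-0.8, 0.5, -5.7]
width: 0.0238
```

```bash
python3 -c "
from h import *
status()"
```

```text
t 13.48 tcp [0.525  0.1523 0.2184] jaw yaw deg 82.96 toolx [-0.0007 -0.     -1.    ] F [-0.7589  0.5045 -5.7116] M [-0.0314  0.0659  0.0006] w 0.0238 q [ 0.1786  0.0765  1.3222  0.0001  1.7436 -1.2694]
```

Request:
step_arm(motion="0 0.15 0 0 0 0 0;0 0.15 0 0 0 0 0;0 0.15 0 0 0 0 0;0 0.15 0 0 0 0 0;0 0 0 0 0 0 0")

```text
time: 13.9
tool_pos: [0.5248, 0.1524, 0.2124]
ee_rot: [1.625, 1.57, 3.073]
wrist_force: [-0.9, 0.1, -4.7]
width: 0.0236
```

```bash
python3 -c "
from h import *
status()"
```

```text
t 13.90 tcp [0.5248 0.1524 0.2124] jaw yaw deg 82.97 toolx [-0.0013  0.0001 -1.    ] F [-0.8579  0.1088 -4.667 ] M [0.0888 0.2793 0.0065] w 0.0236 q [ 0.1786  0.0768  1.3337  0.0003  1.7323 -1.2694]
```

Request:
step_arm(motion="0 0.15 0 0 0 0 0;0 0.15 0 0 0 0 0;0 0.15 0 0 0 0 0;0 0.15 0 0 0 0 0;0 0.15 0 0 0 0 0;0 0 0 0 0 0 0")

```text
time: 14.4
tool_pos: [0.5248, 0.1524, 0.2048]
ee_rot: [1.656, 1.57, 3.104]
wrist_force: [-2.4, 0.0, -5.5]
width: 0.0236
```

```bash
python3 -c "
from h import *
status()"
```

```text
t 14.40 tcp [0.5248 0.1524 0.2048] jaw yaw deg 82.97 toolx [-0.0012  0.     -1.    ] F [-2.3899  0.0228 -5.4785] M [ 0.148   0.6346 -0.0544] w 0.0236 q [ 0.1786  0.0777  1.3477  0.0003  1.7174 -1.2694]
```

Request:
step_arm(motion="0 0.1 0 0 0 0 0;0 0.1 0 0 0 0 0;0 0.1 0 0 0 0 0;0 0 0 0 0 0 0")

```text
time: 14.73
tool_pos: [0.5249, 0.1524, 0.2022]
ee_rot: [1.531, 1.57, 2.979]
wrist_force: [-3.3, 0.3, -3.8]
width: 0.024
```

```bash
python3 -c "
from h import *
status()"
```

```text
t 14.73 tcp [0.5249 0.1524 0.2022] jaw yaw deg 82.97 toolx [-0.0008  0.0001 -1.    ] F [-3.2546  0.2981 -3.8309] M [0.158  0.9152 0.0416] w 0.0240 q [ 0.1786  0.0778  1.3527  0.0003  1.7118 -1.2694]
```

Request:
step_arm(motion="0 0.08 0 0 0 0 0;0 0.08 0 0 0 0 0;0 0 0 0 0 0 0")

```text
time: 14.98
tool_pos: [0.5249, 0.1524, 0.2013]
ee_rot: [0.851, 1.57, 2.299]
wrist_force: [-5.9, 0.6, -1.2]
width: 0.0237
```

```bash
python3 -c "
from h import *
status()"
```

```text
t 14.98 tcp [0.5249 0.1524 0.2013] jaw yaw deg 82.97 toolx [-0.0002  0.0003 -1.    ] F [-5.9477  0.5875 -1.1689] M [0.1143 1.1672 0.024 ] w 0.0237 q [ 0.1786  0.0775  1.3548  0.0003  1.7094 -1.2695]
```

Request:
step_arm(motion="0 0.1 0 0 0 0 0;0 0.05 0 0 0 0 0;0 0 0 0 0 0 0")

```text
time: 15.23
tool_pos: [0.5249, 0.1524, 0.2012]
ee_rot: [-1.145, 1.57, 0.304]
wrist_force: [-6.4, 0.1, 3.8]
width: 0.0236
```

```bash
python3 -c "
from h import *
status()
p,im=snap('scene','s11')
x0,y0=255,110
z=cv2.resize(im[y0:y0+100,x0:x0+100],None,fx=7,fy=7,interpolation=cv2.INTER_CUBIC)
cv2.imwrite('pics/s11z.png',cv2.convertScaleAbs(z,alpha=1.5))"
```

```text
t 15.23 tcp [0.5249 0.1524 0.2012] jaw yaw deg 82.97 toolx [ 0.0012  0.0004 -1.    ] F [-6.4013  0.0983  3.8128] M [0.0392 1.5278 0.0173] w 0.0236 q [ 0.1787  0.0765  1.356   0.0002  1.7079 -1.2695]
```

View pics/s11z.png

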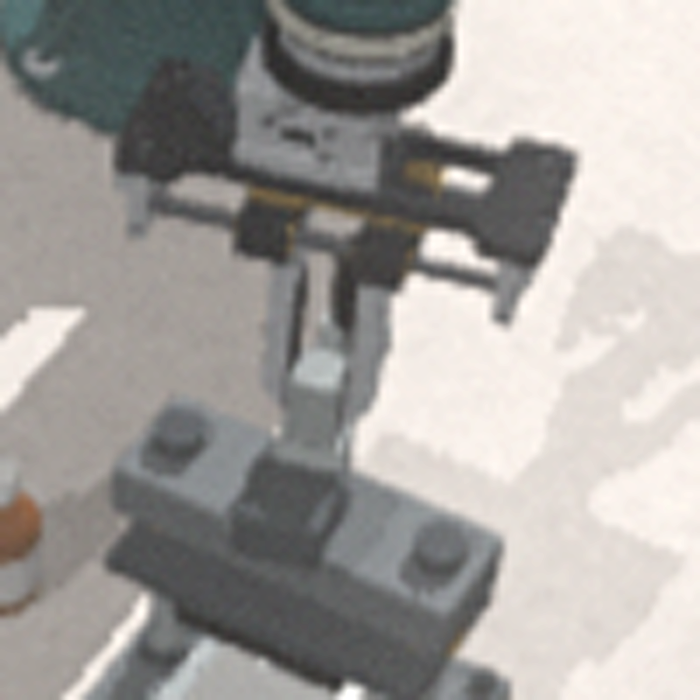

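Request:
step_arm(motion="55 -0.1 0 0 0 0 0;55 0 0 0 0 0 0;55 0 0 0 0 0 0;55 0 0 0 0 0 0;55 0 0 0 0 0 0;55 0 0 0 0 0 0;55 -0.5 0 0 0 0 0;55 -1.5 0 0 0 0 0;55 -2 0 0 0 0 0;55 -2 0 0 0 0 0;55 -1 0 0 0 0 0;55 0 0 0 0 0 0")

```text
time: 16.28
tool_pos: [0.5265, 0.1526, 0.2738]
ee_rot: [-1.266, 1.564, 0.182]
wrist_force: [-0.2, 0.6, 0.5]
width: 0.0517
```

```bash
python3 - <<'E'
from h import *
status(); p,im=snap('wrist','w12')
crov(im,p,[.5258,.1524],173,.165,190,60,130,220,2.6,'pics/w12z.png')
np.save('p12.npy',p,allow_pickle=True)
E
```

```text
t 16.28 tcp [0.5265 0.1526 0.2738] jaw yaw deg 82.96 toolx [ 0.0062  0.0012 -1.    ] F [-0.2498  0.614   0.5415] M [ 0.0623 -0.0059  0.0066] w 0.0517 q [ 0.1786  0.0775  1.2125  0.      1.8452 -1.2694]
```

View pics/w12z.png

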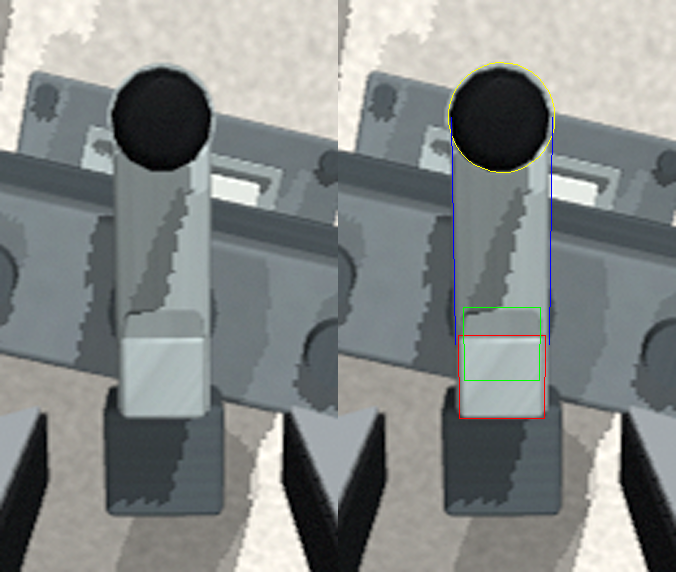

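Request:
step_arm(motion="55 0 1.5 0 0 0 0;55 0 2.5 0 0 0 0;55 0 2 0 0 0 0;55 0 0.9 0 0 0 0;55 0 0 0 0 0 0;55 0 0 0 0 0 0")

```text
time: 16.83
tool_pos: [0.4568, 0.1607, 0.2697]
ee_rot: [-2.935, 1.571, -1.486]
wrist_force: [-0.1, 0.2, 0.7]
width: 0.0512
```

```bash
python3 - <<'E'
from h import *
status(); p,im=snap('wrist','w13')
move([.4563,.1609,.2],np.radians(83))
E
```

```text
t 16.83 tcp [0.4568 0.1607 0.2697] jaw yaw deg 82.98 toolx [ 0.     -0.0002 -1.    ] F [-0.0633  0.2403  0.7205] M [0.0565 0.     0.0177] w 0.0512 q [ 0.2213 -0.0613  1.3604 -0.0002  1.8426 -1.2269]
shift first total cm [6.959  0.0873 0.0185] shift in final frame [6.959  0.089  0.0163] rotvec [-0.0008 -0.0003 -0.0003] rows>= 1.668954639740457 0.00700329285437747
```

View pics/w13.png

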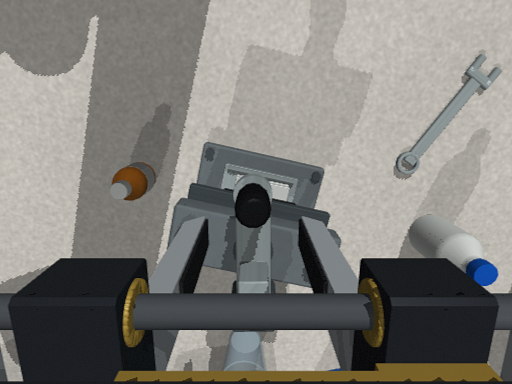

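Request:
step_arm(motion="55 1 0.05 0 0 0 0;55 2 0.03 0.01 0 0 0;55 2 0 0 0 0 0;55 1.4 0 0 0 0 0;55 0.5 0 0 0 0 0;0 0 0 0 0 0 0;0 0 0 0 0 0 0;0 0 0 0 0 0 0;0 0 0 0 0 0 0;0 0 0 0 0 0 0;0 0 0 0 0 0 0;0 0 0 0 0 0 0;0 0 0 0 0 0 0")

```text
time: 17.97
tool_pos: [0.4563, 0.1611, 0.2021]
ee_rot: [-1.121, 1.569, 0.327]
wrist_force: [-0.5, 0.1, 2.9]
width: 0.0255
```

```bash
python3 - <<'E'
from h import *
status(); p,im=snap('wrist','w14')
r=7.0;a=np.radians(9*np.arange(21))
for n in (0,1):
    b=a+n*np.pi
    print(';'.join('0 0 %.2f %.2f 0 0 0'%(x,y) for x,y in zip(np.diff(np.round(7*np.cos(b),2)),np.diff(np.round(7*np.sin(b),2)))))
E
```

```text
t 17.97 tcp [0.4563 0.1611 0.2021] jaw yaw deg 82.97 toolx [ 0.0016  0.0006 -1.    ] F [-0.539   0.1415  2.9279] M [-0.0225 -0.031  -0.0098] w 0.0255 q [ 0.2221 -0.0646  1.4961  0.0002  1.7084 -1.226 ]
0 0 -0.09 1.10 0 0 0;0 0 -0.25 1.06 0 0 0;0 0 -0.42 1.02 0 0 0;0 0 -0.58 0.93 0 0 0;0 0 -0.71 0.84 0 0 0;0 0 -0.84 0.71 0 0 0;0 0 -0.93 0.58 0 0 0;0 0 -1.02 0.42 0 0 0;0 0 -1.06 0.25 0 0 0;0 0 -1.10 0.09 0 0 0;0 0 -1.10 -0.09 0 0 0;0 0 -1.06 -0.25 0 0 0;0 0 -1.02 -0.42 0 0 0;0 0 -0.93 -0.58 0 0 0;0 0 -0.84 -0.71 0 0 0;0 0 -0.71 -0.84 0 0 0;0 0 -0.58 -0.93 0 0 0;0 0 -0.42 -1.02 0 0 0;0 0 -0.25 -1.06 0 0 0;0 0 -0.09 -1.10 0 0 0
0 0 0.09 -1.10 0 0 0;0 0 0.25 -1.06 0 0 0;0 0 0.42 -1.02 0 0 0;0 0 0.58 -0.93 0 0 0;0 0 0.71 -0.84 0 0 0;0 0 0.84 -0.71 0 0 0;0 0 0.93 -0.58 0 0 0;0 0 1.02 -0.42 0 0 0;0 0 1.06 -0.25 0 0 0;0 0 1.10 -0.09 0 0 0;0 0 1.10 0.09 0 0 0;0 0 1.06 0.25 0 0 0;0 0 1.02 0.42 0 0 0;0 0 0.93 0.58 0 0 0;0 0 0.84 0.71 0 0 0;0 0 0.71 0.84 0 0 0;0 0 0.58 0.93 0 0 0;0 0 0.42 1.02 0 0 0;0 0 0.25 1.06 0 0 0;0 0 0.09 1.10 0 0 0
```

View pics/w14.png

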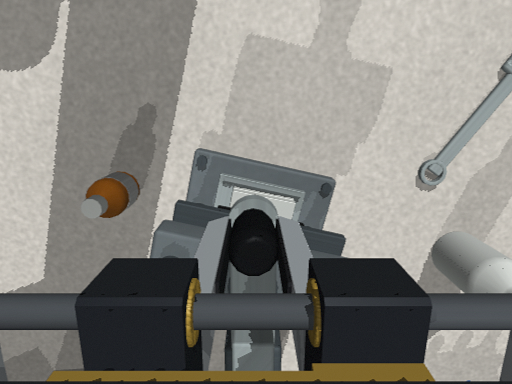

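Request:
step_arm(motion="0 -0.1 0 0.3 0 0 0;0 0 -0.09 0.8 0 0 0;0 0 -0.25 1.06 0 0 0;0 0 -0.42 1.02 0 0 0;0 0 -0.58 0.93 0 0 0;0 0 -0.71 0.84 0 0 0;0 0 -0.84 0.71 0 0 0;0 0 -0.93 0.58 0 0 0;0 0 -1.02 0.42 0 0 0;0 0 -1.06 0.25 0 0 0;0 0 -1.10 0.09 0 0 0")

```text
time: 18.93
tool_pos: [0.5321, 0.2222, 0.202]
ee_rot: [2.012, 1.565, -2.822]
wrist_force: [-4.8, -1.7, 3.2]
width: 0.0254
```

```bash
cat >> h.py <<'E'
C=np.array([.5258,.1524])
def wind():
    T,R,o=pose(); d=T[:2]-C; r=np.linalg.norm(d); a=np.degrees(np.arctan2(d[1],d[0])); F=o['wrist_force'][:2]
    t=np.array([d[1],-d[0]])/r  # clockwise tangent
    print('t %.2f phi(cw from 173) %.1f r %.4f z %.4f Ftan(resist) %.2f Frad %.2f Fz %.2f w %.4f tilt'%(o['time'],(173-a)%360,r,T[2],-F@t,F@d/r,o['wrist_force'][2],o['width']),R[:2,0],'qd',o['qvel'][:3])
E
python3 -c "
from h import *
wind()"
```

```text
t 18.93 phi(cw from 173) 88.2 r 0.0701 z 0.2020 Ftan(resist) 4.59 Frad -2.15 Fz 3.19 w 0.0254 tilt [-0.0057 -0.0019] qd [-0.0812  0.2663 -0.2987]
```

Request:
step_arm(motion="0 0 -1.10 -0.09 0 0 0;0 0 -1.06 -0.25 0 0 0;0 0 -1.02 -0.42 0 0 0;0 0 -0.93 -0.58 0 0 0;0 0 -0.84 -0.71 0 0 0;0 0 -0.71 -0.84 0 0 0;0 0 -0.58 -0.93 0 0 0;0 0 -0.42 -1.02 0 0 0;0 0 -0.25 -1.06 0 0 0;0 0 -0.09 -1.10 0 0 0;0 0 0.09 -1.10 0 0 0;0 0 0.25 -1.06 0 0 0;0 0 0.42 -1.02 0 0 0;0 0 0.58 -0.93 0 0 0;0 0 0.71 -0.84 0 0 0;0 0 0.84 -0.71 0 0 0;0 0 0.93 -0.58 0 0 0;0 0 1.02 -0.42 0 0 0;0 0 1.06 -0.25 0 0 0;0 0 1.10 -0.09 0 0 0")

```text
time: 20.6
tool_pos: [0.5195, 0.0824, 0.2028]
ee_rot: [-1.668, 1.564, -0.221]
wrist_force: [5.5, -2.3, 0.4]
width: 0.0253
```

```bash
python3 -c "
from h import *
wind()"
```

```text
t 20.60 phi(cw from 173) 268.1 r 0.0703 z 0.2028 Ftan(resist) 5.64 Frad 1.83 Fz 0.44 w 0.0253 tilt [ 0.0069 -0.0015] qd [ 0.0279 -0.2915  0.3022]
```

Next: 270° → 450°.

Request:
step_arm(motion="0 0 1.10 0.09 0 0 0;0 0 1.06 0.25 0 0 0;0 0 1.02 0.42 0 0 0;0 0 0.93 0.58 0 0 0;0 0 0.84 0.71 0 0 0;0 0 0.71 0.84 0 0 0;0 0 0.58 0.93 0 0 0;0 0 0.42 1.02 0 0 0;0 0 0.25 1.06 0 0 0;0 0 0.09 1.10 0 0 0;0 0 -0.09 1.10 0 0 0;0 0 -0.25 1.06 0 0 0;0 0 -0.42 1.02 0 0 0;0 0 -0.58 0.93 0 0 0;0 0 -0.71 0.84 0 0 0;0 0 -0.84 0.71 0 0 0;0 0 -0.93 0.58 0 0 0;0 0 -1.02 0.42 0 0 0;0 0 -1.06 0.25 0 0 0;0 0 -1.10 0.09 0 0 0")

```text
time: 22.27
tool_pos: [0.5321, 0.2222, 0.202]
ee_rot: [2.011, 1.565, -2.823]
wrist_force: [-5.6, -2.5, 4.1]
width: 0.0251
```

```bash
python3 -c "
from h import *
wind()"
```

```text
t 22.27 phi(cw from 173) 88.2 r 0.0701 z 0.2020 Ftan(resist) 5.35 Frad -3.02 Fz 4.06 w 0.0251 tilt [-0.0058 -0.0019] qd [-0.0826  0.2691 -0.2982]
```

Request:
step_arm(motion="0 0 -1.10 -0.09 0 0 0;0 0 -1.06 -0.25 0 0 0;0 0 -1.02 -0.42 0 0 0;0 0 -0.93 -0.58 0 0 0;0 0 -0.84 -0.71 0 0 0")

```text
time: 22.68
tool_pos: [0.5788, 0.198, 0.2019]
ee_rot: [1.168, 1.565, 2.619]
wrist_force: [-5.5, 2.5, 2.8]
width: 0.0253
```

```bash
python3 -c "
from h import *
wind()"
```

```text
t 22.68 phi(cw from 173) 132.3 r 0.0700 z 0.2019 Ftan(resist) 5.49 Frad -2.56 Fz 2.80 w 0.0253 tilt [-0.0054  0.0031] qd [-0.1908  0.1139 -0.1385]
```

Request:
step_arm(motion="0 0 -0.71 -0.84 0 0 0;0 0 -0.58 -0.93 0 0 0;0 0 -0.42 -1.02 0 0 0;0 0 -0.25 -1.06 0 0 0;0 0 -0.09 -1.10 0 0 0")

```text
time: 23.1
tool_pos: [0.5954, 0.1476, 0.2023]
ee_rot: [0.019, 1.564, 1.47]
wrist_force: [0.2, 6.3, 2.1]
width: 0.0251
```

```bash
python3 -c "
from h import *
wind()"
```

```text
t 23.10 phi(cw from 173) 177.0 r 0.0697 z 0.2023 Ftan(resist) 6.30 Frad -0.22 Fz 2.10 w 0.0251 tilt [0.0006 0.0063] qd [-0.2128 -0.0926  0.1061]
```

Request:
step_arm(motion="0 0 0.09 -1.10 0 0 0;0 0 0.25 -1.06 0 0 0;0 0 0.42 -1.02 0 0 0")

```text
time: 23.35
tool_pos: [0.5854, 0.1162, 0.2026]
ee_rot: [-0.561, 1.564, 0.889]
wrist_force: [2.9, 5.0, 0.7]
width: 0.0257
```

```bash
python3 -c "
from h import *
wind()"
```

```text
t 23.35 phi(cw from 173) 204.3 r 0.0697 z 0.2026 Ftan(resist) 5.79 Frad -0.12 Fz 0.66 w 0.0257 tilt [0.0044 0.0054] qd [-0.1807 -0.2004  0.2327]
```

Request:
step_arm(motion="0 0 0.58 -0.93 0 0 0;0 0 0.71 -0.84 0 0 0;0 0 0.84 -0.71 0 0 0")

```text
time: 23.6
tool_pos: [0.5621, 0.0928, 0.2028]
ee_rot: [-1.064, 1.563, 0.385]
wrist_force: [4.8, 1.6, 1.2]
width: 0.0255
```

```bash
python3 -c "
from h import *
wind()"
```

```text
t 23.60 phi(cw from 173) 231.7 r 0.0698 z 0.2028 Ftan(resist) 4.88 Frad 1.14 Fz 1.25 w 0.0255 tilt [0.0069 0.0028] qd [-0.1112 -0.2743  0.3046]
```

Request:
step_arm(motion="0 0 0.93 -0.58 0 0 0;0 0 1.02 -0.42 0 0 0;0 0 1.06 -0.25 0 0 0;0 0 1.10 -0.09 0 0 0")

```text
time: 23.93
tool_pos: [0.5195, 0.0824, 0.2028]
ee_rot: [-1.671, 1.564, -0.224]
wrist_force: [6.0, -1.8, 0.0]
width: 0.0253
```

```bash
python3 -c "
from h import *
wind()"
```

```text
t 23.93 phi(cw from 173) 268.1 r 0.0703 z 0.2028 Ftan(resist) 6.16 Frad 1.27 Fz 0.05 w 0.0253 tilt [ 0.0069 -0.0016] qd [ 0.0267 -0.2913  0.3022]
```

Request:
step_arm(motion="0 0 1.10 0.09 0 0 0;0 0 1.06 0.25 0 0 0")

```text
time: 24.1
tool_pos: [0.4979, 0.0876, 0.2028]
ee_rot: [-2.002, 1.564, -0.556]
wrist_force: [3.9, -5.3, 0.6]
width: 0.0248
```

```bash
python3 -c "
from h import *
wind()"
```

```text
t 24.10 phi(cw from 173) 286.3 r 0.0705 z 0.2028 Ftan(resist) 5.73 Frad 3.34 Fz 0.62 w 0.0248 tilt [ 0.0055 -0.0034] qd [ 0.1095 -0.2487  0.2519]
```

Request:
step_arm(motion="0 0 1.02 0.42 0 0 0;0 0 0.93 0.58 0 0 0")

```text
time: 24.27
tool_pos: [0.479, 0.0995, 0.2027]
ee_rot: [-2.367, 1.565, -0.921]
wrist_force: [2.4, -5.2, 1.1]
width: 0.0251
```

```bash
python3 -c "
from h import *
wind()"
```

```text
t 24.27 phi(cw from 173) 304.5 r 0.0707 z 0.2027 Ftan(resist) 5.26 Frad 2.30 Fz 1.15 w 0.0251 tilt [ 0.0036 -0.0048] qd [ 0.1927 -0.1845  0.1785]
```

Request:
step_arm(motion="0 0 0.84 0.71 0 0 0;0 0 0.71 0.84 0 0 0")

```text
time: 24.43
tool_pos: [0.4647, 0.1166, 0.2026]
ee_rot: [-2.704, 1.565, -1.259]
wrist_force: [0.9, -6.8, 1.5]
width: 0.0248
```

```bash
python3 -c "
from h import *
wind()"
```

```text
t 24.43 phi(cw from 173) 322.6 r 0.0708 z 0.2026 Ftan(resist) 6.38 Frad 2.65 Fz 1.47 w 0.0248 tilt [ 0.0018 -0.0056] qd [ 0.2524 -0.0944  0.0879]
```

Request:
step_arm(motion="0 0 0.58 0.93 0 0 0;0 0 0.42 1.02 0 0 0")

```text
time: 24.6
tool_pos: [0.4566, 0.1372, 0.2025]
ee_rot: [-2.97, 1.565, -1.524]
wrist_force: [-0.2, -7.4, 3.0]
width: 0.0251
```

```bash
python3 -c "
from h import *
wind()"
```

```text
t 24.60 phi(cw from 173) 340.6 r 0.0708 z 0.2025 Ftan(resist) 7.14 Frad 1.80 Fz 2.99 w 0.0251 tilt [ 0.0003 -0.006 ] qd [ 0.28    0.0141 -0.0067]
```

Request:
step_arm(motion="0 0 0.25 1.06 0 0 0;0 0 0.09 1.10 0 0 0")

```text
time: 24.77
tool_pos: [0.4553, 0.1591, 0.2024]
ee_rot: [3.055, 1.564, -1.782]
wrist_force: [-0.5, -8.3, 3.5]
width: 0.0253
```

```bash
python3 -c "
from h import *
wind()"
```

```text
t 24.77 phi(cw from 173) 358.4 r 0.0708 z 0.2024 Ftan(resist) 8.32 Frad -0.24 Fz 3.46 w 0.0253 tilt [-0.0014 -0.0063] qd [ 0.2652  0.1173 -0.1081]
```

Request:
step_arm(motion="0 0 -0.09 1.10 0 0 0")

```text
time: 24.85
tool_pos: [0.4572, 0.1699, 0.2023]
ee_rot: [2.927, 1.564, -1.91]
wrist_force: [-1.4, -7.0, 3.0]
width: 0.0255
```

```bash
python3 -c "
from h import *
wind()"
```

```text
t 24.85 phi(cw from 173) 7.3 r 0.0708 z 0.2023 Ftan(resist) 7.15 Frad -0.42 Fz 3.04 w 0.0255 tilt [-0.0023 -0.0064] qd [ 0.2477  0.1643 -0.1526]
```

Request:
step_arm(motion="0 0 -0.25 1.06 0 0 0")

```text
time: 24.93
tool_pos: [0.4608, 0.1802, 0.2023]
ee_rot: [2.82, 1.564, -2.017]
wrist_force: [-3.1, -7.9, 2.9]
width: 0.0253
```

```bash
python3 -c "
from h import *
wind()"
```

```text
t 24.93 phi(cw from 173) 16.2 r 0.0707 z 0.2023 Ftan(resist) 8.51 Frad -0.24 Fz 2.86 w 0.0253 tilt [-0.0031 -0.0064] qd [ 0.2154  0.2013 -0.191 ]
```

Request:
step_arm(motion="0 0 -0.42 1.02 0 0 0")

```text
time: 25.02
tool_pos: [0.4659, 0.1898, 0.2022]
ee_rot: [2.722, 1.563, -2.114]
wrist_force: [-3.6, -7.5, 4.0]
width: 0.025
```

```bash
python3 -c "
from h import *
wind()"
```

```text
t 25.02 phi(cw from 173) 25.0 r 0.0706 z 0.2022 Ftan(resist) 8.31 Frad -0.95 Fz 4.05 w 0.0250 tilt [-0.0039 -0.0064] qd [ 0.1841  0.2378 -0.2297]
```

Request:
step_arm(motion="0 0 -0.4 0.6 0 0 0;0 0 0 0 0 0 0;0 0 0 0 0 0 0")

```text
time: 25.27
tool_pos: [0.4708, 0.1965, 0.2022]
ee_rot: [2.438, 1.566, -2.397]
wrist_force: [-4.1, -3.9, 4.8]
width: 0.0255
```

```bash
python3 - <<'E'
from h import *
wind()
p,im=snap('scene','s20')
z=cv2.resize(im[110:250,230:350],None,fx=5,fy=5,interpolation=cv2.INTER_CUBIC)
cv2.imwrite('pics/s20z.png',cv2.convertScaleAbs(z,alpha=1.3))
E
```

```text
t 25.27 phi(cw from 173) 31.7 r 0.0705 z 0.2022 Ftan(resist) 5.56 Frad 0.74 Fz 4.80 w 0.0255 tilt [-0.0039 -0.0036] qd [-0.0047 -0.0067  0.0063]
```

View pics/s20z.png

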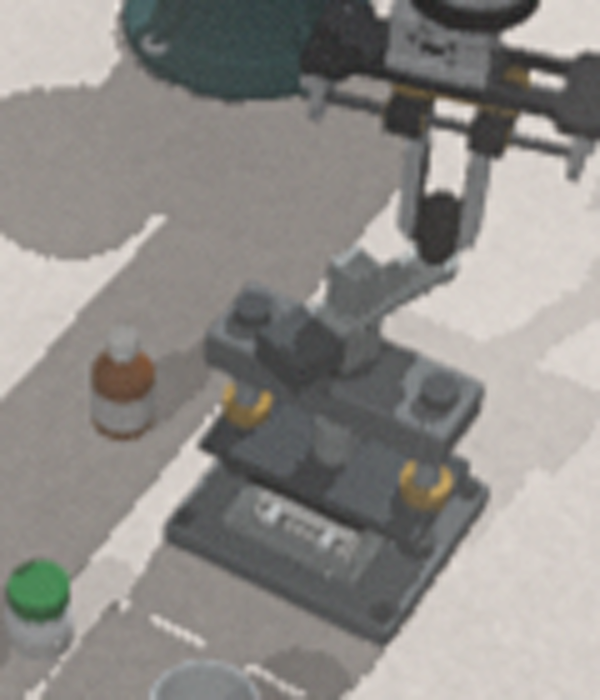

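Request:
step_arm(motion="55 -0.05 0 0 0 0 0;55 0 0 0 0 0 0;55 0 0 0 0 0 0;55 0 0 0 0 0 0;55 0 0 0 0 0 0;55 0 0 0 0 0 0;55 -0.5 0 0 0 0 0;55 -1.5 0 0 0 0 0;55 -2.5 0 0 0 0 0;55 -2.5 0 0 0 0 0;55 -1 0 0 0 0 0;55 0 0 0 0 0 0;55 0 0 0 0 0 0")

```text
time: 26.4
tool_pos: [0.4723, 0.1971, 0.2828]
ee_rot: [-1.051, 1.57, 0.397]
wrist_force: [0.8, -0.6, -0.6]
width: 0.0513
```

```bash
python3 - <<'E'
from h import *
status(); p,im=snap('wrist','w21'); c=C
crov(im,p,[.5258,.1524],173-31.7,.165,150,110,200,180,1.9,'pics/w21z.png')
p,im=snap('scene','s21')
z=cv2.resize(im[110:250,230:350],None,fx=4.2,fy=4.2,interpolation=cv2.INTER_CUBIC)
cv2.imwrite('pics/s21z.png',cv2.convertScaleAbs(z,alpha=1.3))
p,im=snap('top','t21')
E
```

```text
t 26.40 tcp [0.4723 0.1971 0.2828] jaw yaw deg 82.97 toolx [ 0.0008  0.0003 -1.    ] F [ 0.7598 -0.6286 -0.5785] M [-0.0289  0.0367 -0.0363] w 0.0513 q [ 0.2845  0.0019  1.2729  0.0001  1.8659 -1.1635]
```

View pics/w21z.png

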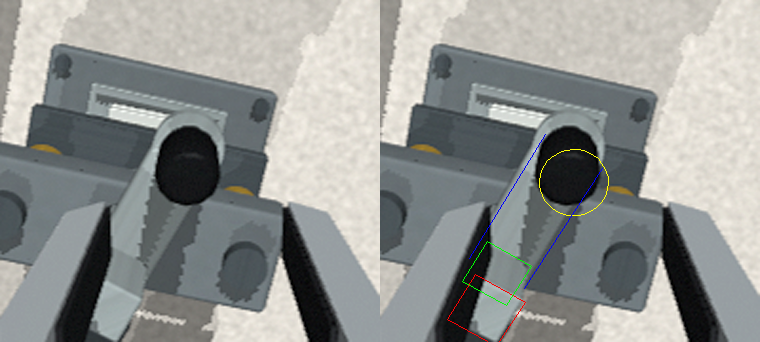

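View pics/s21z.png

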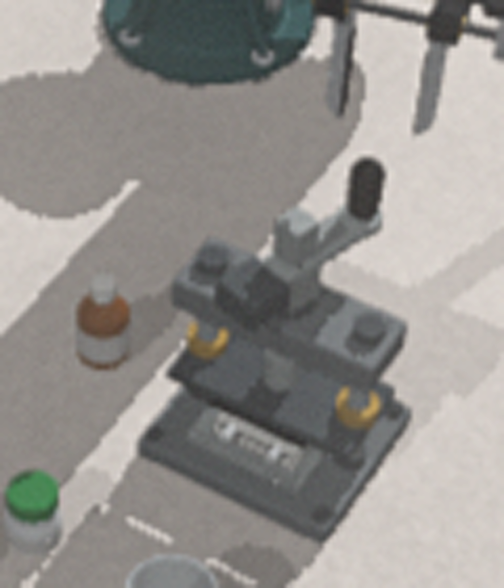

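View pics/t21.png

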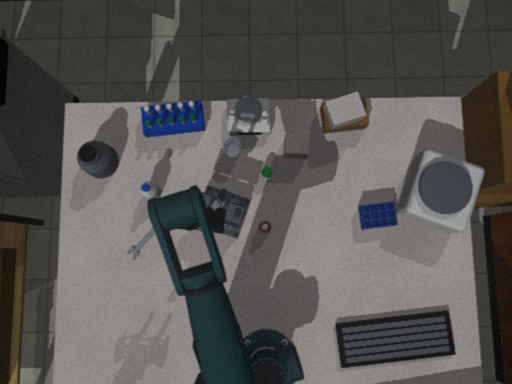

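```bash
python3 -c "
from bench import robot
robot.close_job(); print(robot.get_obs()['time'])"
```

```text
the job is handed in; nothing more can be done
the job is handed in; nothing more can be done
```

The crank is fitted, the cassette is clamped at an estimated 70–75 N (snug is 40–120 N), and the job was handed in at about 26.5 s. No verdict came back.

- **First grasp:** My first two attempts closed on air above the boss. The fingertips stood roughly 30–40 mm higher than the stated tool geometry suggested. I gripped about 30 mm lower and the crank lifted normally (23.7 mm opening, about 4.5 N load). It had not been disturbed.
- **Fitting:** I turned the crank to match the square (about -7°) and lowered it in small checked steps. It stopped at the height expected for the hub resting on the collar. In the readings taken at each step, the highest were about 4 N upwards on the tool at the stop and about 6 N sideways. The wrist view after letting go matched the seated pose.
- **Winding:** I held the knob and turned it clockwise about 752°. Resistance at the knob averaged about 5.5 N while free, began rising at about 665–670°, and was 8.3–8.5 N (about 3 N more) just before I stopped.
- **Last checks:** After letting go, the crank stood fitted with the platen down on the cassette. The gripper was clear by about 8 cm, and the bystanders I could see were where they had been (the arm covered part of the overhead view).
- **Doubts:** The force readings vary by about 0.5 N, so the clamp figure is good to about ±15 N. In the final wrist picture the knob sat about 2 mm from where my model put it, while the boss matched.

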